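Change bottles on the touch mixer and hold the next one down

TASK

The green-capped bottle in the mixer's ring cradle is done: take it out and stand it on the low shelf at an end of the row of green-capped bottles, in line with them and spaced as they are. Then put the orange-capped bottle upright into the empty cradle and press it fully down against the spring so that the mixer runs, touching the mixer only with the bottle; finish while still gripping it and holding it down. Do not drop either bottle, and leave the other bottles and the stack of red culture plates where they stand.

Things in the scene. Friction and masses are not known exactly. Their poses are not given: they have to be found in the camera images.
- green_bottle: Closed round glass bottle, 117 mm tall: straight 35 mm body up to 83 mm, shoulder to a 23 mm neck at 96 mm, 25 mm aluminium collar, 23 mm green cap; white label 12-62 mm; 0.08-0.15 kg. Origin: centre of its underside, z up its axis. Finished; at the start it stands in the ring cradle of the mixer.
- orange_bottle: Closed round glass bottle, 117 mm tall: straight 35 mm body up to 83 mm, shoulder to a 23 mm neck at 96 mm, 25 mm aluminium collar, 23 mm orange cap; white label 12-62 mm; 0.08-0.15 kg. Origin: centre of its underside, z up its axis. Next to be mixed; stands on the desk between mixer and shelf, in any of three places among the yellow-capped ones.
- mixer: Touch-start vortex mixer, fixed: white housing 170 x 130 mm, 80 mm high, sloped grey control panel on its -x side. Origin under its centre, x towards the back. Its sprung head carries the ring cradle, centred 30 mm along +x from the origin.
- head (a joint): Travel of the mixer's sprung head straight down, m: 0 = up, 0.008 = fully down on its stop. Against the spring it takes about 4 N to start moving and 11 N to reach the stop; it comes up again when let go. A bottle's own weight does not move it.
- cradle (a point): Centre of the cradle's flat floor, where a bottle's underside stands (106 mm above the desk when up); moves with the head. Round it stands a black rubber ring 24 mm high: bore 39.6 mm in the lower 17 mm, flaring to 47.6 mm at the mouth, outside 56 mm at the top; on a 68 mm steel disc.
- shelf: Low grey bench shelf, fixed: board 130 (x) x 320 (y) mm, top 70 mm above the desk, no rim. Origin on the desk under its centre. The row stands along y on the middle line (x = 0, within 3 mm), bottles 60 mm apart centre to centre; it is shifted along y, so that at least one end has room for one more bottle at that spacing.
- row1: One of the three green-capped bottles already standing in the row on the shelf (the -y end of the row in the shelf's frame). Closed round glass bottle, 117 mm tall: straight 35 mm body up to 83 mm, shoulder to a 23 mm neck at 96 mm, 25 mm aluminium collar, 23 mm green cap; white label 12-62 mm; 0.08-0.15 kg. Origin: centre of its underside, z up its axis. 
- row2: The middle bottle of the row on the shelf. Closed round glass bottle, 117 mm tall: straight 35 mm body up to 83 mm, shoulder to a 23 mm neck at 96 mm, 25 mm aluminium collar, 23 mm green cap; white label 12-62 mm; 0.08-0.15 kg. Origin: centre of its underside, z up its axis. 
- row3: The bottle at the +y end of the row on the shelf. Closed round glass bottle, 117 mm tall: straight 35 mm body up to 83 mm, shoulder to a 23 mm neck at 96 mm, 25 mm aluminium collar, 23 mm green cap; white label 12-62 mm; 0.08-0.15 kg. Origin: centre of its underside, z up its axis. 
- yellow1: Closed round glass bottle, 117 mm tall: straight 35 mm body up to 83 mm, shoulder to a 23 mm neck at 96 mm, 25 mm aluminium collar, 23 mm yellow cap; white label 12-62 mm; 0.08-0.15 kg. Origin: centre of its underside, z up its axis. Waits on the desk; to be left alone.
- yellow2: Closed round glass bottle, 117 mm tall: straight 35 mm body up to 83 mm, shoulder to a 23 mm neck at 96 mm, 25 mm aluminium collar, 23 mm yellow cap; white label 12-62 mm; 0.08-0.15 kg. Origin: centre of its underside, z up its axis. Waits on the desk; to be left alone.
- plates: Stack of three red culture plates, 91 mm diameter, 45 mm high, on the desk farther back. Origin at the centre of its underside.
There are look-alikes about, which are no part of the job. What is shaped like the orange_bottle but purple is not meant.

How it is judged:
By the outcome, as a careful person would: the job done as asked, in the order asked, and still so for the second after the job is handed in, while the arm keeps its last pose, push and grip.
It also fails if it takes over 64 s, if anything falls off the work surface, if the arm or the gripper's body presses on something with over 40 N, if the wrist force passes 120 N, or if a joint passes its speed limit or range.

ROBOT

A 7-joint arm with a two-finger parallel gripper is mounted at the origin on the work surface. World frame = base frame: x ahead of the robot, y to its left, z up, the work surface at z = 0. Lengths are in mm, angles in rad, forces in N, time in s.
With the tool pointing down it reaches from about 400 to 875 mm from the base axis. Payload 6.5 kg.
Tool frame: the origin (TCP) lies on the centre line of the jaws, within the pads' length; the fingertips stand 14 mm ahead of it and the grasp point (between the pads) lies 5 mm behind it (bot.tips_ahead is the distance from the TCP to the fingertips, in mm); z points along the fingers, y is the line along which they close (so a half turn about z gives the same grasp; the last joint's range is limited). The gripper opens to 88 mm and grips with 3 to 60 N. Pads are 18 mm wide; open, the fingers measure 123 mm over their backs; the gripper's body (75 mm by 187 mm) begins 45 mm behind the grasp point.
Start: joints at [-1.402, 0.536, -0.004, 1.538, 0.003, 1.067, -0.071], TCP at [151.217, 632.158, 252.716] pointing down, gripper open.
Joint ranges: [-2.7, 2.7], [-0.37, 2.16], [-1.27, 1.26], [0.24, 2.4], [-1.31, 4.45], [0.19, 1.91], [-2.76, 2.76]. Speed limits (rad/s): [2.39, 2.39, 3.14, 3.14, 3.14, 3.14, 3.14].

INTERFACE

Orientations are given as a unit quaternion [x, y, z, w].
In Python, from cell import bot gives the robot as it stands.
- The arm moves only by the tool apply_moves, never from a script. Its argument "rows" is a list that holds one entry, the list of rows, each a list of 7 numbers: the shift along the world's x, y, z in m, then the turn, a rotation vector about the world's x, y, z in units of 6 degrees (1.0 is 6 degrees), then the closure, from 0 (fully open) to 1 (shut). In form: [[[dx, dy, dz, rx, ry, rz, claw], ...]]. A call has 1 to 10 rows; each row shifts and turns the commanded pose from where the row before left it; what a row does not reach is not made up. A row lasts 1/10 s, in which the tool goes at most 50 mm and 8.59 degrees, less where a joint would pass 70% of its speed; a pose out of reach is approached as far as the arm can. A call with a gripper value outside its range is refused whole. The fingers move at their own pace and stop on an object; "newtons" is the grip in N (left out, the last holds). Time passes only in rows, so rows that do not move let the fingers close. It gives the time, the measured TCP pose, the force, the opening and the grip force at its end, in the units of the state.
- bot.get_state(): the state, without advancing time (a new reading comes with each control period).
- bot.snapshot(name): name is "scene" or "top" or "wrist"; returns the picture (400x640x3 uint8, red, green, blue); there is no depth.
- bot.camera_model(name): a dict with "fx", "fy", "cx", "cy" (pixels), "R" (3x3) and "t" (3): a world point X has camera coordinates R X + t. Camera axes: x right, y down, z forward; pixel columns grow to the right and rows downward; lengths in mm; the calibration is good to about 2 mm. The wrist camera is an equidistant fisheye: a pixel r from the principal point sees the ray r / f radians off the axis. A picture is of the moment at which its call begins: read the wrist's pose just before it. camera_model takes no time and is no camera call; for the wrist camera it gives the pose at the moment of the call.
- bot.finish_job(): hands the job in; it is judged then, once.
The state is a dict: "time_s": time; "q": joint angles; "qvel": joint speeds; "effort": joint torques, N m; "tcp_pos": TCP position; "orientation": TCP orientation; "wrist_force": force on the tool from outside, world axes, zero at the start; "ft_torque": the same for the moment, N m; "grip_width": finger opening in mm; "finger_force": force on a finger pad.
Only numpy, scipy, OpenCV 4.12 (cv2) and the standard library are available. Lean on these libraries where they do the work, as an engineer would, in place of code of your own. Each camera call takes 0.05 s, during which the arm holds its last target. There are 200 camera calls.

## Working session

There is one attempt and no reset: what is moved stays moved. The work goes in short steps, Python scripts to look and compute and a tool call to move; the robot and the scene stay as the last step left them, time stands still between calls to the robot, and variables do not carry over. Pictures are saved under pics/ and viewed, at most 10 in all, crops included, and the job is handed in when it is done.

Besides the shell and the picture viewer there is one more tool, called as name(argument=value, ...) on one line, values as JSON. apply_moves: Moves the arm, as the interface text tells. Its arguments: {"type":"object","properties":{"rows":{"type":"array"},"newtons":{"type":"number"}},"required":["rows"]}

```bash
ls; mkdir -p pics
python3 - <<'E'
from cell import bot
import cv2
s=bot.get_state();print(s)
for n in ["scene","top"]:
    cv2.imwrite(f"pics/{n}0.png",bot.snapshot(n)[:,:,::-1])
    print(n,bot.camera_model(n))
E
```

```text
pics
{'time_s': 0.0, 'q': array([-1.40221826,  0.53715359, -0.00440595,  1.53887239,  0.0025699 ,
        1.06728122, -0.07119624]), 'qvel': array([-0.00170488, -0.00023186,  0.00079607, -0.00168245,  0.00225377,
       -0.00088521,  0.00072022]), 'effort': array([-6.67219028e-04, -5.70972455e+01,  9.90202948e-01, -2.51605564e+01,
       -5.63637796e-02,  1.77311862e-02,  1.55356979e-04]), 'tcp_pos': array([151.09680655, 631.58920595, 251.84778611]), 'orientation': array([ 1.17103150e-01,  9.93119390e-01, -8.53394269e-04, -4.22662655e-05]), 'wrist_force': array([-1.52398771,  0.18000413,  0.50111694]), 'ft_torque': array([ 0.0104996 , -0.02448715,  0.0075938 ]), 'finger_force': 0.0, 'grip_width': 88.07851475064273}
scene {'fx': 441.78803036542155, 'fy': 441.78803036542155, 'cx': 322.97981817401626, 'cy': 205.40729349760934, 'R': array([[-0.17839866,  0.98395471, -0.00265482],
       [ 0.62962469,  0.11208163, -0.76877204],
       [-0.75613932, -0.13881944, -0.63951739]]), 't': array([  58.17019137, -277.25973775, 1409.67779483])}
top {'fx': 371.200634684584, 'fy': 371.200634684584, 'cx': 317.58141888911354, 'cy': 189.69892123247317, 'R': array([[-0.00849529, -0.99953654,  0.02923259],
       [-0.98933295,  0.00414995, -0.14561284],
       [ 0.14542404, -0.03015779, -0.98890968]]), 't': array([ 24.7287079 , 569.65990483, 922.73751327])}
```

View pics/scene0.png

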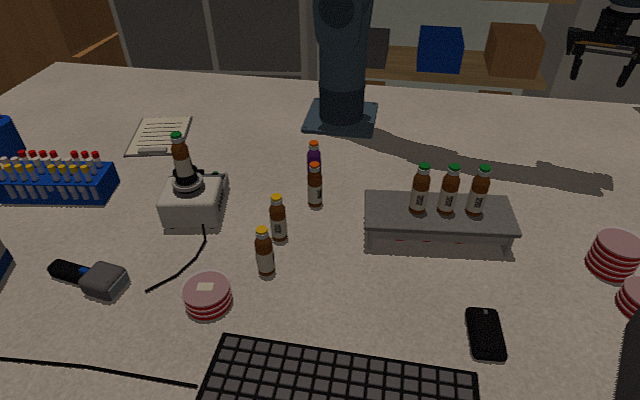

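View pics/top0.png

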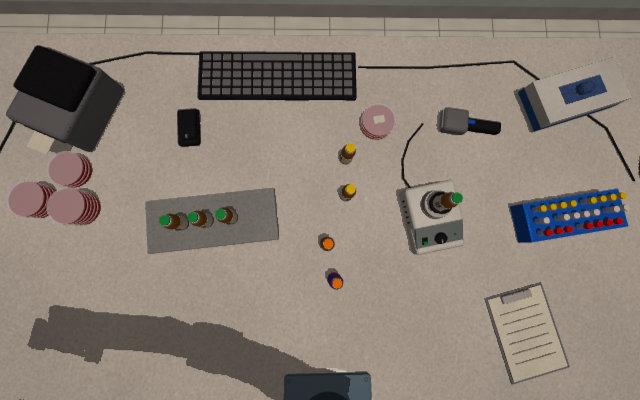

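The scene view shows the green bottle in the cradle at (177,135) and the green row at (424,167), (453,168) and (485,169). It also shows yellow caps at (277,198) and (262,231). Two bottles have orange caps:
- **Scene (315,168) / top (328,243):** brown body with a white label. This fits the orange_bottle.
- **Scene (314,146) / top (336,282):** purple body, so it's the look-alike.

Next I'll measure the caps and crop in on the two orange candidates.

```bash
cat > h.py <<'E'
from cell import bot
import cv2, numpy as np
HSV={'green':((50,120,60),(80,255,255)),'orange':((5,190,150),(14,255,255)),'yellow':((20,170,130),(32,255,255))}
def blobs(img,col,amin=25):
    m=cv2.inRange(cv2.cvtColor(img,cv2.COLOR_RGB2HSV),*map(np.array,HSV[col]))
    n,l,s,c=cv2.connectedComponentsWithStats(m)
    return [(c[i],s[i,4]) for i in range(1,n) if s[i,4]>=amin]
def ray(name,p,cm=None):
    m=cm or bot.camera_model(name); u=(p[0]-m['cx'])/m['fx']; v=(p[1]-m['cy'])/m['fy']
    if name=='wrist':
        r=np.hypot(u,v); k=np.sin(r)/r if r>1e-9 else 1; d=np.array([u*k,v*k,np.cos(r)])
    else: d=np.array([u,v,1.])
    return -m['R'].T@m['t'], m['R'].T@d
def plane(name,p,z,cm=None):
    o,d=ray(name,p,cm); return o+d*(z-o[2])/d[2]
def tri(p,q,a='top',b='scene'):
    A=np.zeros((3,3));B=np.zeros(3);L=[]
    for o,d in (ray(a,p),ray(b,q)):
        d=d/np.linalg.norm(d);P=np.eye(3)-np.outer(d,d);A+=P;B+=P@o;L.append((P,o))
    x=np.linalg.solve(A,B); return x,max(np.linalg.norm(P@(x-o)) for P,o in L)
E
python3 - <<'E'
from h import *
T=cv2.imread('pics/top0.png')[:,:,::-1].copy();S=cv2.imread('pics/scene0.png')[:,:,::-1].copy()
for c in HSV:
    bt,bs=blobs(T,c,15),blobs(S,c,15)
    print(c,[(b[0].round(1).tolist(),b[1]) for b in bt],[(b[0].round(1).tolist(),b[1]) for b in bs])
    for p,_ in bt:
        for q,_ in bs:
            x,e=tri(p,q)
            if e<6 and 50<x[2]<300: print('  ',p.round(),q.round(),x.round(1),round(e,1))
a=cv2.resize(T[215:300,290:375],(400,400),interpolation=2);b=cv2.resize(S[130:215,270:355],(400,400),interpolation=2)
cv2.imwrite('pics/crop1.png',np.hstack([a,b])[:,:,::-1])
E
```

```text
green [([456.8, 197.4], np.int32(81)), ([219.8, 213.5], np.int32(80)), ([192.2, 216.8], np.int32(84)), ([163.9, 219.9], np.int32(84))] [([175.4, 133.5], np.int32(42)), ([424.1, 164.5], np.int32(55)), ([454.2, 165.5], np.int32(53)), ([484.9, 166.6], np.int32(55))]
   [457. 197.] [175. 133.] [ 525.8 -270.   222.3] 1.3
   [220. 213.] [424. 165.] [497.3 237.  187.3] 0.5
   [192. 217.] [454. 166.] [490.4 295.9 187.3] 0.5
   [164. 220.] [485. 167.] [484.2 355.5 187.7] 0.6
orange [([328.0, 243.1], np.int32(67)), ([336.8, 283.0], np.int32(65))] [([313.9, 163.5], np.int32(20))]
   [328. 243.] [314. 164.] [432.2  -0.7 117.6] 0.8
yellow [([349.9, 147.4], np.int32(62)), ([350.0, 188.6], np.int32(61)), ([623.0, 195.0], np.int32(23)), ([613.2, 196.5], np.int32(28)), ([593.3, 199.7], np.int32(27)), ([603.3, 198.1], np.int32(29)), ([573.3, 203.0], np.int32(26)), ([563.3, 204.6], np.int32(29)), ([543.2, 207.8], np.int32(28)), ([553.2, 206.3], np.int32(28))] [([6.2, 165.0], np.int32(16)), ([17.2, 165.0], np.int32(16)), ([28.4, 165.2], np.int32(16)), ([50.0, 165.5], np.int32(18)), ([60.7, 165.9], np.int32(17)), ([71.7, 165.9], np.int32(17)), ([83.0, 166.0], np.int32(17)), ([275.5, 195.8], np.int32(51)), ([261.1, 228.6], np.int32(68))]
   [350. 147.] [261. 229.] [663.  -57.4 116.3] 1.0
   [350. 189.] [276. 196.] [561.5 -55.9 116.8] 1.4
   [613. 196.] [  6. 165.] [ 541.3 -713.5  101.2] 1.1
   [593. 200.] [ 28. 165.] [ 533.3 -661.3  101.6] 0.8
   [603. 198.] [ 17. 165.] [ 537.3 -687.4  101.6] 1.1
   [573. 203.] [ 50. 166.] [ 525.7 -610.2  101.6] 1.2
   [563. 205.] [ 61. 166.] [ 522.  -585.3  100.8] 1.3
   [543. 208.] [ 83. 166.] [ 514.1 -533.1  101.7] 1.0
   [553. 206.] [ 72. 166.] [ 517.7 -559.5  101. ] 1.4
```

View pics/crop1.png

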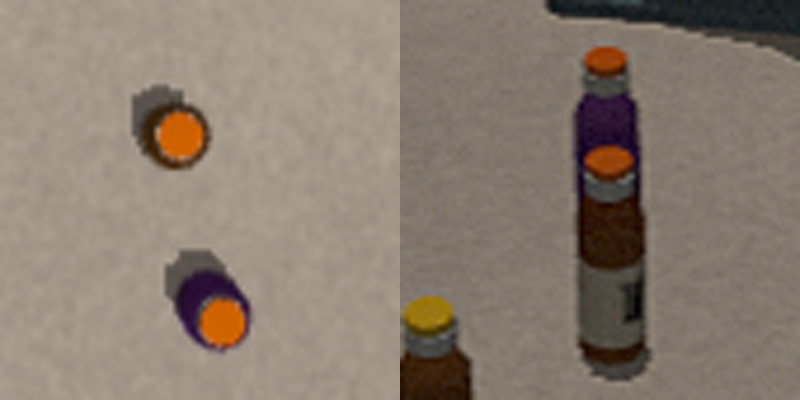

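The crop confirms it. The lower bottle, in front, has a brown body, white label and orange cap, so it is the target at about (432,-1). The other has a purple body. I'll start moving towards the cradle and check the shelf ends at the same time. The jaws will close across the row, along a line about 6° from world x.

apply_moves(rows=[[[0.03, -0.038, 0.006, 0, 0, -1.17, 0], [0.03, -0.038, 0.006, 0, 0, -1.17, 0], [0.03, -0.038, 0.006, 0, 0, -1.17, 0], [0.03, -0.038, 0.006, 0, 0, -1.17, 0], [0.03, -0.038, 0.006, 0, 0, -1.17, 0], [0.03, -0.038, 0.006, 0, 0, -1.17, 0], [0.03, -0.038, 0.006, 0, 0, -1.17, 0], [0.03, -0.038, 0.006, 0, 0, -1.17, 0], [0.03, -0.038, 0.006, 0, 0, -1.17, 0], [0.03, -0.038, 0.006, 0, 0, -1.17, 0]]])

```text
time_s: 1.1
tcp_pos: [451.9, 250.4, 312.9]
orientation: [0.669, 0.744, -0.0, -0.0]
wrist_force: [0.1, 0.8, -0.4]
grip_width: 88.4
finger_force: 0.0
```

Run:
```python
from h import *
for p in [(145,202),(149,253),(275,189),(279,238)]: print(plane('top',p,70).round())
print('purple',plane('top',(336.8,283),117).round())
```

```text
[537. 449.  70.]
[412. 432.  70.]
[568. 129.  70.]
[446. 118.  70.]
purple [341. -19. 117.]
```

The -y end of the shelf has room: a new spot at about (504,177), with the board ending at y≈123. Next I'll go above the cradle.

apply_moves(rows=[[[0.007, -0.045, 0, 0, 0, 0, 0], [0.007, -0.045, 0, 0, 0, 0, 0], [0.007, -0.045, 0, 0, 0, 0, 0], [0.007, -0.045, 0, 0, 0, 0, 0], [0.007, -0.045, 0, 0, 0, 0, 0], [0.007, -0.045, 0, 0, 0, 0, 0], [0.007, -0.045, 0, 0, 0, 0, 0], [0.007, -0.045, 0, 0, 0, 0, 0], [0.007, -0.045, 0, 0, 0, 0, 0], [0.007, -0.045, 0, 0, 0, 0, 0]]])

```text
time_s: 2.1
tcp_pos: [521.1, -199.4, 312.5]
orientation: [0.667, 0.745, 0.0, -0.0]
wrist_force: [0.6, 0.8, 0.1]
grip_width: 88.0
finger_force: 0.0
```

apply_moves(rows=[[[0.004, -0.035, 0, 0, 0, 0, 0], [0, -0.025, 0, 0, 0, 0, 0], [0, -0.01, 0, 0, 0, 0, 0], [0, 0, 0, 0, 0, 0, 0], [0, 0, 0, 0, 0, 0, 0]]])

```text
time_s: 2.6
tcp_pos: [525.5, -266.2, 312.4]
orientation: [0.666, 0.746, 0.0, -0.001]
wrist_force: [-0.1, 1.1, -1.0]
grip_width: 88.2
finger_force: 0.0
```

Run:
```python
from h import *
print(bot.get_state()['tcp_pos'].round(1))
cm=bot.camera_model('wrist');W=bot.snapshot('wrist')
cv2.imwrite('pics/w1.png',W[:,:,::-1])
for b in blobs(W,'green'): print(b[0].round(1),b[1],plane('wrist',b[0],222,cm).round(1))
```

```text
[ 525.5 -266.2  312.4]
[250.2 138.1] 52 [ 467.4 -221.8  222. ]
```

View pics/w1.png

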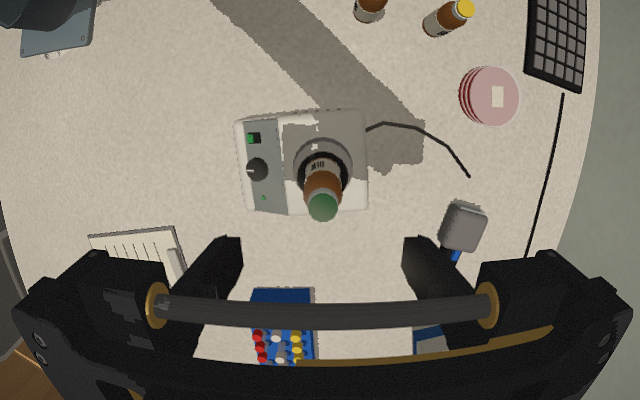

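The wrist view shows the shaded green cap at (323,207), centred between the fingers. The ring is behind it at (322,168). The mask only caught the mixer's green switch at (250,138), so I'll widen it.

Run:
```python
from h import *
W=cv2.imread('pics/w1.png')[:,:,::-1].copy()
HSV['green']=((45,50,40),(85,255,255))
cm=bot.camera_model('wrist')
for b in blobs(W,'green',300):
    for z in (222,223): print(b[0].round(1),b[1],plane('wrist',b[0],z,cm).round(1))
```

```text
[322.7 206.4] 614 [ 526.6 -268.5  222. ]
[322.7 206.4] 614 [ 526.5 -268.2  223. ]
```

apply_moves(rows=[[[0.0005, -0.0025, -0.02, 0, 0, 0, 0], [0, 0, -0.03, 0, 0, 0, 0], [0, 0, -0.03, 0, 0, 0, 0], [0, 0, -0.03, 0, 0, 0, 0], [0, 0, -0.018, 0, 0, 0, 0], [0, 0, -0.008, 0, 0, 0, 0], [0, 0, 0, 0, 0, 0, 0]]])

```text
time_s: 3.35
tcp_pos: [525.7, -268.9, 176.1]
orientation: [0.666, 0.746, -0.0, -0.001]
wrist_force: [0.3, -0.0, 0.2]
grip_width: 88.1
finger_force: 0.0
```

apply_moves(rows=[[[0, 0, 0, 0, 0, 0, 0.3], [0, 0, 0, 0, 0, 0, 0.45], [0, 0, 0, 0, 0, 0, 0.55], [0, 0, 0, 0, 0, 0, 0.6], [0, 0, 0, 0, 0, 0, 0.65], [0, 0, 0, 0, 0, 0, 1], [0, 0, 0, 0, 0, 0, 1], [0, 0, 0, 0, 0, 0, 1], [0, 0, 0, 0, 0, 0, 1]]], newtons=25)

```text
time_s: 4.25
tcp_pos: [525.7, -270.4, 176.7]
orientation: [0.667, 0.745, -0.0, 0.0]
wrist_force: [0.1, 0.1, 0.5]
grip_width: 34.2
finger_force: 25.0
```

apply_moves(rows=[[[0, 0, 0.005, 0, 0, 0, 1], [0, 0, 0.01, 0, 0, 0, 1], [0, 0, 0.01, 0, 0, 0, 1], [0, 0, 0.015, 0, 0, 0, 1], [0, 0, 0.02, 0, 0, 0, 1], [0, 0, 0.02, 0, 0, 0, 1], [0, 0, 0.015, 0, 0, 0, 1], [0, 0, 0, 0, 0, 0, 1]]])

```text
time_s: 5.05
tcp_pos: [526.8, -271.1, 274.5]
orientation: [0.667, 0.745, 0.001, 0.002]
wrist_force: [-0.5, -0.7, -1.8]
grip_width: 34.2
finger_force: 25.0
```

apply_moves(rows=[[[-0.0005, 0.01, 0, 0, 0, 0, 1], [-0.001, 0.02, 0, 0, 0, 0, 1], [-0.0015, 0.03, 0, 0, 0, 0, 1], [-0.002, 0.04, 0, 0, 0, 0, 1], [-0.002, 0.04, 0, 0, 0, 0, 1], [-0.002, 0.04, 0, 0, 0, 0, 1], [-0.002, 0.04, 0, 0, 0, 0, 1], [-0.002, 0.04, 0, 0, 0, 0, 1], [-0.002, 0.04, 0, 0, 0, 0, 1], [-0.002, 0.04, 0, 0, 0, 0, 1]]])

```text
time_s: 6.05
tcp_pos: [507.2, 71.9, 270.7]
orientation: [0.667, 0.745, -0.001, -0.001]
wrist_force: [0.4, -0.0, -0.8]
grip_width: 34.3
finger_force: 25.0
```

apply_moves(rows=[[[-0.002, 0.04, 0, 0, 0, 0, 1], [-0.002, 0.03, 0, 0, 0, 0, 1], [-0.001, 0.02, 0, 0, 0, 0, 1], [-0.0005, 0.01, 0, 0, 0, 0, 1], [0, 0.005, 0, 0, 0, 0, 1], [0, 0, 0, 0, 0, 0, 1], [0, 0, 0, 0, 0, 0, 1]]])

```text
time_s: 6.75
tcp_pos: [503.3, 173.3, 271.6]
orientation: [0.668, 0.745, -0.0, 0.0]
wrist_force: [0.4, 0.8, -1.3]
grip_width: 34.3
finger_force: 25.0
```

Run:
```python
from h import *
HSV['green']=((45,80,50),(85,255,255))
print(bot.get_state()['tcp_pos'].round(1))
W=bot.snapshot('wrist');cm=bot.camera_model('wrist');S=bot.snapshot('scene');T=bot.snapshot('top')
cv2.imwrite('pics/p2.png',np.vstack([W[:,:,::-1],])); cv2.imwrite('pics/s2.png',S[:,:,::-1]); cv2.imwrite('pics/t2.png',T[:,:,::-1])
for n,I in (('wrist',W),('scene',S),('top',T)):
    for b in blobs(I,'green',30): print(n,b[0].round(1),b[1],plane(n,b[0],187 ,cm if n=='wrist' else None).round(1))
```

```text
[503.3 173.3 271.6]
wrist [324.   34.8] 787 [491.4 296.5 187. ]
wrist [324.8 118.9] 762 [498.5 237.4 187. ]
wrist [320.2 300.7] 97 [511.6  84.2 187. ]
wrist [320.8 337.5] 859 [517.1  38.2 187. ]
scene [424.5 164.6] 53 [497.3 237.3 187. ]
scene [454.2 165.6] 56 [490.4 295.3 187. ]
scene [485.  166.8] 59 [484.1 355.2 187. ]
```

View pics/p2.png

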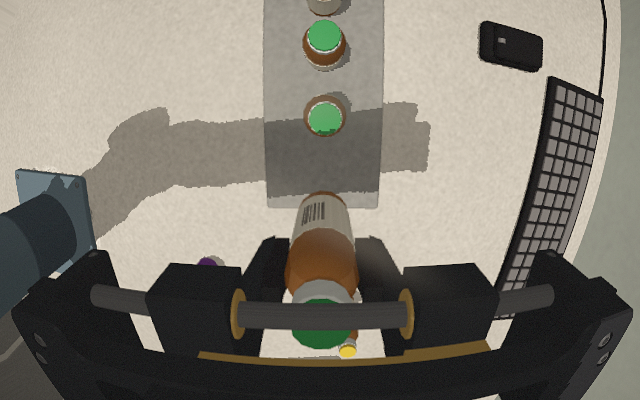

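The wrist view shows row1 at (325,119) and row2 at (324,35), with clear shelf board under the held bottle. All three cameras agree on row1 ≈ (497.5,237) and row2 ≈ (490.5,296), so the target is (504,177.5). Lowering now.

apply_moves(rows=[[[0.001, 0.004, -0.01, 0, 0, 0, 1], [0, 0, -0.02, 0, 0, 0, 1], [0, 0, -0.025, 0, 0, 0, 1], [0, 0, -0.025, 0, 0, 0, 1], [0, 0, -0.02, 0, 0, 0, 1], [0, 0, -0.015, 0, 0, 0, 1], [0, 0, -0.008, 0, 0, 0, 1], [0, 0, -0.003, 0, 0, 0, 1], [0, 0, 0, 0, 0, 0, 1], [0, 0, 0, 0, 0, 0, 1]]])

```text
time_s: 7.9
tcp_pos: [504.7, 178.8, 146.3]
orientation: [0.667, 0.745, 0.001, 0.0]
wrist_force: [-0.7, -0.1, -1.3]
grip_width: 34.2
finger_force: 25.0
```

Run:
```python
from cell import bot
s=bot.get_state();print(s['tcp_pos'].round(1),s['wrist_force'].round(1))
```

```text
[504.7 178.8 146.3] [-0.7 -0.1 -1.3]
```

apply_moves(rows=[[[0, -0.001, -0.002, 0, 0, 0, 1], [0, 0, -0.0015, 0, 0, 0, 1], [0, 0, 0, 0, 0, 0, 1], [0, 0, 0, 0, 0, 0, 1]]])

```text
time_s: 8.3
tcp_pos: [504.2, 177.7, 142.3]
orientation: [0.667, 0.745, 0.0, 0.0]
wrist_force: [0.1, 0.0, -0.7]
grip_width: 34.1
finger_force: 25.0
```

apply_moves(rows=[[[0, 0, -0.001, 0, 0, 0, 1], [0, 0, 0, 0, 0, 0, 1], [0, 0, 0, 0, 0, 0, 1]]])

```text
time_s: 8.6
tcp_pos: [504.2, 177.7, 141.2]
orientation: [0.667, 0.745, -0.0, -0.0]
wrist_force: [-0.3, -0.1, -0.6]
grip_width: 34.2
finger_force: 25.0
```

apply_moves(rows=[[[0, 0, -0.001, 0, 0, 0, 1], [0, 0, 0, 0, 0, 0, 1], [0, 0, 0, 0, 0, 0, 1]]])

```text
time_s: 8.9
tcp_pos: [504.5, 177.7, 140.6]
orientation: [0.667, 0.745, 0.0, 0.0]
wrist_force: [-1.6, 0.4, 4.4]
grip_width: 34.3
finger_force: 25.0
```

Contact (4 N). Releasing, then rising straight up.

apply_moves(rows=[[[0, 0, 0, 0, 0, 0, 0.58], [0, 0, 0, 0, 0, 0, 0.5], [0, 0, 0, 0, 0, 0, 0.35], [0, 0, 0, 0, 0, 0, 0.1], [0, 0, 0, 0, 0, 0, 0], [0, 0, 0, 0, 0, 0, 0], [0, 0, 0, 0, 0, 0, 0], [0, 0, 0, 0, 0, 0, 0]]])

```text
time_s: 9.7
tcp_pos: [504.2, 177.7, 140.2]
orientation: [0.667, 0.745, 0.0, 0.0]
wrist_force: [-0.3, -0.7, -0.4]
grip_width: 87.8
finger_force: 0.0
```

apply_moves(rows=[[[0, 0, 0.01, 0, 0, 0, 0], [0, 0, 0.02, 0, 0, 0, 0], [0, 0, 0.03, 0, 0, 0, 0], [0, 0, 0.03, 0, 0, 0, 0], [0, 0, 0.03, 0, 0, 0, 0], [0, 0, 0.02, 0, 0, 0, 0], [0, 0, 0, 0, 0, 0, 0], [0, 0, 0, 0, 0, 0, 0]]])

```text
time_s: 10.5
tcp_pos: [504.2, 177.7, 280.6]
orientation: [0.667, 0.745, 0.0, 0.0]
wrist_force: [-0.3, -0.6, -0.6]
grip_width: 88.0
finger_force: 0.0
```

Run:
```python
from h import *
HSV['green']=((45,80,50),(85,255,255))
print(bot.get_state()['tcp_pos'].round(1))
W=bot.snapshot('wrist');cm=bot.camera_model('wrist');S=bot.snapshot('scene')
cv2.imwrite('pics/s3.png',S[:,:,::-1]);cv2.imwrite('pics/w3.png',W[:,:,::-1])
for n,I in (('wrist',W),('scene',S)):
    for b in blobs(I,'green',30): print(n,b[0].round(1),b[1],plane(n,b[0],187 ,cm if n=='wrist' else None).round(1))
```

```text
[504.2 177.7 280.6]
wrist [322.1  42.9] 725 [490.7 296.2 187. ]
wrist [322.7 123.8] 702 [497.7 237.3 187. ]
wrist [324.  197.3] 437 [504.8 181.5 187. ]
scene [425.2 164.5] 44 [496.6 238.7 187. ]
scene [454.2 165.6] 56 [490.4 295.3 187. ]
scene [484.8 166.8] 58 [484.1 354.8 187. ]
```

View pics/s3.png

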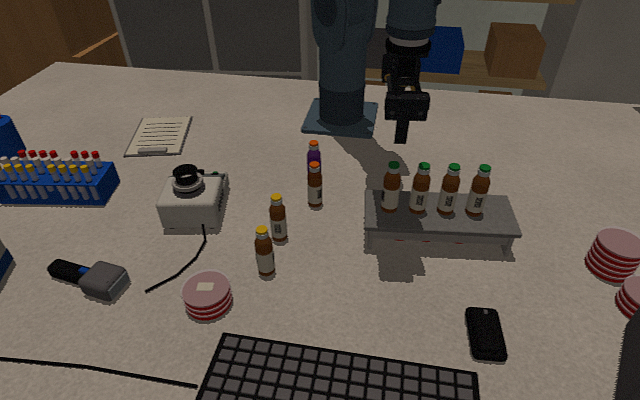

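All four stand upright in a row on the shelf, with the new one at (393,170), shaded by the arm. The half-shaded cap biases the mask, so I'll re-measure it with a looser one. The empty cradle is at (186,178).

Run:
```python
from h import *
HSV['green']=((40,60,20),(90,255,255))
cm=bot.camera_model('wrist')
for n in ('w3','s3'):
    I=cv2.imread(f'pics/{n}.png')[:,:,::-1].copy(); k='wrist' if n=='w3' else 'scene'
    for b in blobs(I,'green',30): print(n,b[0].round(1),b[1],plane(k,b[0],187,cm if n=='w3' else None).round(1))
```

```text
w3 [322.1  42.9] 740 [490.4 296.  187. ]
w3 [322.7 123.7] 723 [497.4 237.3 187. ]
w3 [322.6 200.1] 616 [503.8 179.1 187. ]
s3 [393.6 164.5] 78 [507.6 176.7 187. ]
s3 [424.1 165.7] 78 [501.1 236.5 187. ]
s3 [454.2 166.5] 78 [493.8 295.2 187. ]
s3 [485.  167.7] 81 [487.2 354.8 187. ]
```

Spacing is about 59.8 mm and in line in both views, so the placing is good. Now over to the orange bottle, turning the jaws away from its purple neighbour.

apply_moves(rows=[[[-0.007, -0.015, 0, 0, 0, -1.1, 0], [-0.007, -0.02, 0, 0, 0, -1.1, 0], [-0.007, -0.02, 0, 0, 0, -1.1, 0], [-0.007, -0.02, 0, 0, 0, -1.1, 0], [-0.007, -0.02, 0, 0, 0, -1.1, 0], [-0.007, -0.02, 0, 0, 0, -1.1, 0], [-0.007, -0.02, -0.02, 0, 0, -1.1, 0], [-0.008, -0.02, -0.03, 0, 0, -1.1, 0], [-0.008, -0.015, -0.03, 0, 0, -1.1, 0], [-0.007, -0.0085, -0.01, 0, 0, -1.1, 0]]])

```text
time_s: 11.6
tcp_pos: [429.4, -2.4, 187.4]
orientation: [0.966, 0.259, -0.003, 0.0]
wrist_force: [-0.2, 0.3, 0.6]
grip_width: 88.0
finger_force: 0.0
```

apply_moves(rows=[[[0, 0, 0, 0, 0, 0, 0], [0, 0, 0, 0, 0, 0, 0]]])

```text
time_s: 11.8
tcp_pos: [432.3, -0.7, 190.1]
orientation: [0.965, 0.263, -0.0, 0.0]
wrist_force: [0.9, 0.3, 0.0]
grip_width: 88.4
finger_force: 0.0
```

Run:
```python
from h import *
HSV['orange']=((4,150,50),(16,255,255))
s=bot.get_state();print(s['tcp_pos'].round(1),s['orientation'].round(3),s['q'].round(2))
W=bot.snapshot('wrist');cm=bot.camera_model('wrist');T=bot.snapshot('top');S=bot.snapshot('scene')
cv2.imwrite('pics/w4.png',W[:,:,::-1]);cv2.imwrite('pics/t4.png',T[:,:,::-1]);cv2.imwrite('pics/s4.png',S[:,:,::-1])
for b in blobs(W,'orange',100): print(b[0].round(1),b[1],plane('wrist',b[0],117,cm).round(1))
HSV['green']=((45,80,50),(85,255,255))
for b in blobs(S,'green',30): print('scene',b[0].round(1),b[1],plane('scene',b[0],187).round(1))
```

```text
[432.3  -0.7 190.1] [ 0.965  0.263 -0.     0.   ] [-0.77  0.34  0.8   2.18 -0.36  0.76 -0.77]
[144.4   5.9] 537 [503.5 191.7 117. ]
[504.2  14.5] 847 [632.2 -38.9 117. ]
[449.7  96.8] 871 [550.5 -34.3 117. ]
[323.9 181.7] 573 [452.8   9.3 117. ]
[325.2 200.7] 143 [441.3   1.4 117. ]
[286.  299.1] 147 [349.8 -15.2 117. ]
scene [393.6 163.5] 60 [503.9 176.6 187. ]
scene [424.  164.6] 56 [497.3 236.4 187. ]
scene [454.2 165.6] 56 [490.4 295.3 187. ]
scene [485.  166.8] 59 [484.1 355.2 187. ]
```

View pics/w4.png

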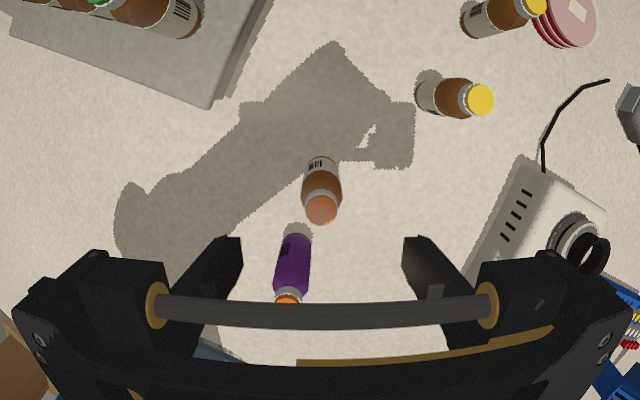

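Placed bottle confirmed in the scene view: (503.9,176.6), 59.8 mm from row1. The wrist view shows the shaded orange cap at about (321,209) on its brown body, with the purple neighbour at (290,265) clear of both fingers. The empty ring is at (590,255).

Run:
```python
from h import *
W=cv2.imread('pics/w4.png')[:,:,::-1].copy();cm=bot.camera_model('wrist')
g=cv2.cvtColor(W,cv2.COLOR_RGB2HSV)
print(g[209,321],g[186,321])
m=np.zeros((400,640),np.uint8);m[185:235,295:350]=cv2.inRange(g,np.array((3,60,125)),np.array((16,255,255)))[185:235,295:350]
n,l,s,c=cv2.connectedComponentsWithStats(m);i=1+np.argmax(s[1:,4]);print(s[i],c[i].round(1),plane('wrist',c[i],117,cm).round(1))
```

```text
[ 11 132 151] [ 15 166 103]
[305 194  32  32 796] [320.8 209.8] [434.    0.8 117. ]
```

apply_moves(rows=[[[0.0005, 0.0005, -0.02, 0, 0, 0, 0], [0, 0, -0.03, 0, 0, 0, 0], [0, 0, -0.03, 0, 0, 0, 0], [0, 0, -0.02, 0, 0, 0, 0], [0, 0, -0.013, 0, 0, 0, 0], [0, 0, -0.005, 0, 0, 0, 0], [0, 0, 0, 0, 0, 0, 0], [0, 0, 0, 0, 0, 0, 0]]])

```text
time_s: 12.75
tcp_pos: [433.5, -0.1, 72.9]
orientation: [0.965, 0.262, 0.001, -0.0]
wrist_force: [0.6, -0.1, 0.0]
grip_width: 87.7
finger_force: 0.0
```

apply_moves(rows=[[[0, 0, 0, 0, 0, 0, 0.3], [0, 0, 0, 0, 0, 0, 0.45], [0, 0, 0, 0, 0, 0, 0.55], [0, 0, 0, 0, 0, 0, 0.6], [0, 0, 0, 0, 0, 0, 0.65], [0, 0, 0, 0, 0, 0, 1], [0, 0, 0, 0, 0, 0, 1], [0, 0, 0, 0, 0, 0, 1], [0, 0, 0, 0, 0, 0, 1]]], newtons=40)

```text
time_s: 13.65
tcp_pos: [432.7, -0.3, 72.2]
orientation: [0.965, 0.262, -0.0, -0.0]
wrist_force: [-1.1, 0.8, 0.4]
grip_width: 34.0
finger_force: 40.0
```

apply_moves(rows=[[[0, 0, 0.005, 0, 0, 0, 1], [0, 0, 0.015, 0, 0, 0, 1], [0, 0, 0.025, 0, 0, 0, 1], [0, 0, 0.03, 0, 0, 0, 1], [0, 0, 0.03, 0, 0, 0, 1], [0, 0, 0.03, 0, 0, 0, 1], [0, 0, 0.025, 0, 0, 0, 1], [0, 0, 0.01, 0, 0, 0, 1], [0, 0, 0.005, 0, 0, 0, 1]]])

```text
time_s: 14.55
tcp_pos: [432.8, -0.1, 247.7]
orientation: [0.965, 0.262, 0.001, -0.0]
wrist_force: [-0.1, 0.4, -1.5]
grip_width: 34.1
finger_force: 40.0
```

apply_moves(rows=[[[0.003, -0.01, 0, 0, 0, 0, 1], [0.007, -0.02, 0, 0, 0, 0, 1], [0.01, -0.03, 0, 0, 0, 0, 1], [0.012, -0.035, 0, 0, 0, 0, 1], [0.012, -0.035, 0, 0, 0, 0, 1], [0.012, -0.035, 0, 0, 0, 0, 1], [0.012, -0.035, 0, 0, 0, 0, 1], [0.01, -0.03, 0, 0, 0, 0, 1], [0.008, -0.022, 0, 0, 0, 0, 1], [0.005, -0.013, 0, 0, 0, 0, 1]]])

```text
time_s: 15.55
tcp_pos: [523.0, -267.4, 245.4]
orientation: [0.965, 0.261, -0.001, -0.0]
wrist_force: [0.6, 0.2, -0.8]
grip_width: 34.4
finger_force: 40.0
```

apply_moves(rows=[[[0.002, -0.0045, 0, 0, 0, 0, 1], [0, 0, 0, 0, 0, 0, 1], [0, 0, 0, 0, 0, 0, 1], [0, 0, 0, 0, 0, 0, 1]]])

```text
time_s: 15.95
tcp_pos: [525.6, -268.6, 246.9]
orientation: [0.965, 0.262, -0.0, -0.001]
wrist_force: [-0.6, 0.1, -0.6]
grip_width: 33.9
finger_force: 40.0
```

Run:
```python
from h import *
s=bot.get_state();print(s['tcp_pos'].round(1),s['orientation'].round(3),s['wrist_force'].round(1))
T=bot.snapshot('top');S=bot.snapshot('scene');W=bot.snapshot('wrist')
a=cv2.resize(S[80:240,110:270],(400,400),interpolation=2);b=W[100:400,170:470]
cv2.imwrite('pics/c5.png',np.hstack([a,cv2.resize(b,(400,400))])[:,:,::-1])
```

```text
[ 525.6 -268.6  246.9] [ 0.965  0.262 -0.    -0.001] [-0.6  0.1 -0.6]
```

View pics/c5.png

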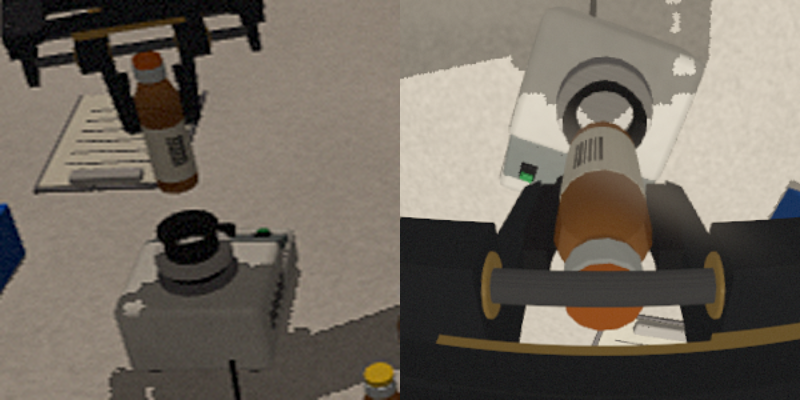

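The bottle hangs upright above the empty ring. In the left crop the ring is at (188,230) with the bottle foot above it at (178,185); in the right crop the ring is at (605,115). I'll shift y by -1 mm and lower it into the mouth.

apply_moves(rows=[[[0, -0.001, -0.01, 0, 0, 0, 1], [0, 0, -0.015, 0, 0, 0, 1], [0, 0, -0.01, 0, 0, 0, 1], [0, 0, -0.005, 0, 0, 0, 1], [0, 0, -0.005, 0, 0, 0, 1], [0, 0, -0.005, 0, 0, 0, 1], [0, 0, 0, 0, 0, 0, 1]]])

```text
time_s: 16.8
tcp_pos: [525.5, -270.7, 196.6]
orientation: [0.965, 0.262, -0.0, -0.0]
wrist_force: [-0.1, -0.2, -0.6]
grip_width: 34.1
finger_force: 40.0
```

apply_moves(rows=[[[0, 0, -0.004, 0, 0, 0, 1], [0, 0, -0.004, 0, 0, 0, 1], [0, 0, 0, 0, 0, 0, 1], [0, 0, 0, 0, 0, 0, 1]]])

```text
time_s: 17.2
tcp_pos: [525.7, -270.8, 189.2]
orientation: [0.965, 0.262, -0.0, -0.0]
wrist_force: [-0.7, 0.4, -1.7]
grip_width: 33.8
finger_force: 40.0
```

apply_moves(rows=[[[0, 0, -0.003, 0, 0, 0, 1], [0, 0, -0.003, 0, 0, 0, 1], [0, 0, 0, 0, 0, 0, 1], [0, 0, 0, 0, 0, 0, 1]]])

```text
time_s: 17.6
tcp_pos: [525.7, -270.8, 183.1]
orientation: [0.965, 0.262, -0.0, -0.0]
wrist_force: [-0.0, -0.2, -1.5]
grip_width: 33.8
finger_force: 40.0
```

Inside the bore (underside ≈111 mm) with no side force. Next I'll lower it to the floor and then press.

apply_moves(rows=[[[0, 0.0005, -0.003, 0, 0, 0, 1], [0, 0, -0.003, 0, 0, 0, 1], [0, 0, 0, 0, 0, 0, 1], [0, 0, 0, 0, 0, 0, 1]]])

```text
time_s: 18.0
tcp_pos: [525.9, -270.3, 177.5]
orientation: [0.965, 0.262, 0.0, -0.0]
wrist_force: [-1.3, 1.4, 3.6]
grip_width: 33.7
finger_force: 40.0
```

apply_moves(rows=[[[0, 0, -0.002, 0, 0, 0, 1], [0, 0, -0.002, 0, 0, 0, 1], [0, 0, 0, 0, 0, 0, 1], [0, 0, 0, 0, 0, 0, 1]]])

```text
time_s: 18.4
tcp_pos: [526.0, -270.4, 173.6]
orientation: [0.965, 0.262, 0.0, 0.0]
wrist_force: [-0.9, 1.7, 6.0]
grip_width: 33.6
finger_force: 40.0
```

apply_moves(rows=[[[0, 0, -0.002, 0, 0, 0, 1], [0, 0, 0, 0, 0, 0, 1], [0, 0, 0, 0, 0, 0, 1]]])

```text
time_s: 18.7
tcp_pos: [526.0, -270.3, 171.8]
orientation: [0.965, 0.262, 0.0, -0.0]
wrist_force: [-1.6, 2.0, 7.9]
grip_width: 33.8
finger_force: 40.0
```

apply_moves(rows=[[[0, 0, -0.002, 0, 0, 0, 1], [0, 0, 0, 0, 0, 0, 1], [0, 0, 0, 0, 0, 0, 1]]])

```text
time_s: 19.0
tcp_pos: [526.1, -270.4, 170.1]
orientation: [0.965, 0.262, 0.001, -0.0]
wrist_force: [-2.0, 2.4, 12.3]
grip_width: 33.9
finger_force: 40.0
```

apply_moves(rows=[[[0, 0, -0.001, 0, 0, 0, 1], [0, 0, 0, 0, 0, 0, 1], [0, 0, 0, 0, 0, 0, 1]]])

```text
time_s: 19.3
tcp_pos: [526.2, -270.4, 170.0]
orientation: [0.965, 0.262, 0.001, -0.0]
wrist_force: [-4.4, 4.5, 19.3]
grip_width: 33.7
finger_force: 40.0
```

The stop is reached: force jumped to 19 N with no further travel, and TCP is 8 mm below first contact. I'll hold and take a last look.

apply_moves(rows=[[[0, 0, 0, 0, 0, 0, 1], [0, 0, 0, 0, 0, 0, 1], [0, 0, 0, 0, 0, 0, 1], [0, 0, 0, 0, 0, 0, 1], [0, 0, 0, 0, 0, 0, 1]]])

```text
time_s: 19.8
tcp_pos: [526.2, -270.4, 170.0]
orientation: [0.965, 0.262, 0.001, -0.0]
wrist_force: [-4.7, 4.5, 19.7]
grip_width: 33.9
finger_force: 40.0
```

Run:
```python
from h import *
s=bot.get_state();print(s['tcp_pos'].round(1),s['wrist_force'].round(1))
cv2.imwrite('pics/s6.png',bot.snapshot('scene')[:,:,::-1])
```

```text
[ 526.2 -270.4  170. ] [-4.7  4.5 19.7]
```

View pics/s6.png

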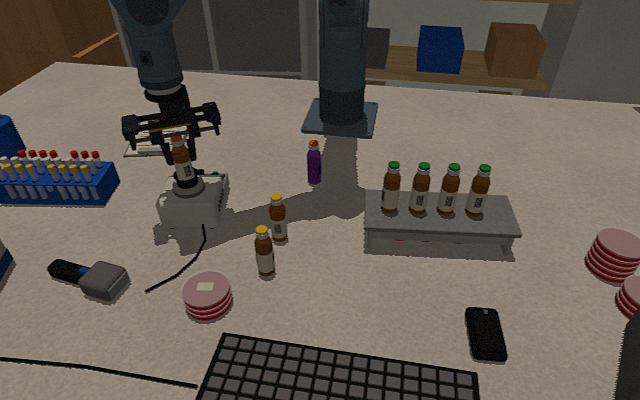

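The orange bottle is upright in the cradle at (183,160), held down. Four green bottles stand in line on the shelf and everything else is where it was. Handing in.

```bash
python3 -c "
from cell import bot
print(bot.finish_job())"
```

```text
the job is handed in; nothing more can be done
None
```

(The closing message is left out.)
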